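Vent and open the fixative tank's pressure cap

ROBOT

A 7-joint arm with a two-finger parallel gripper is mounted at the origin on the work surface. World frame = base frame: x ahead of the robot, y to its left, z up, the work surface at z = 0. Lengths are in m, angles in rad, forces in N, time in s.
With the tool pointing down it reaches from about 0.35 to 0.9 m from the base axis. Payload 19.9 kg.
Tool frame: the origin (TCP) lies on the front face of the gripper's body, between the roots of the fingers; the fingertips stand 97 mm ahead of it and the grasp point (between the pads) lies 78 mm ahead of it; y points along the fingers, z is the direction in which the jaws open and shut, and the axes are right-handed (so a half turn about y gives the same grasp; the last joint's range is limited). The gripper opens to 94 mm and grips with 3 to 60 N. Pads are 16 mm wide; open, the fingers measure 119 mm over their backs; the gripper's body (75 mm by 177 mm) begins 78 mm behind the grasp point.
Start: joints at [1.262, 0.417, -0.01, 1.614, 0.005, 1.111, -0.053], TCP at [0.165, -0.603, 0.303] pointing down, gripper open.
Joint ranges: [-2.81, 2.81], [-0.39, 2.02], [-1.27, 1.25], [0.06, 2.57], [-1.19, 4.33], [0.19, 2], [-2.82, 2.82]. Speed limits (rad/s): [1.89, 1.89, 2.39, 2.39, 3.01, 3.01, 3.01].

INTERFACE

Orientations are given as [roll, pitch, yaw] about the fixed x, y, z axes, in that order (R = Rz(yaw) Ry(pitch) Rx(roll)).
In Python, from workcell import bot, optics gives the robot as it stands.
- The arm moves only by the tool apply_moves, never from a script. Its argument "plan" is a list of rows, each an object with "jaw": the opening, from -1 (shut) to 1 (fully open); "offset": the shift along the tool's x, y, z in cm, a list of three; "turn": the turn about the tool's y in degrees. In form: [{"jaw": jaw, "offset": [dx, dy, dz], "turn": turn}, ...]. A call has 1 to 20 rows; each row shifts and turns the commanded pose from where the row before left it, along the tool's axes as they then stand; what a row does not reach is not made up. A row lasts 1/12 s, in which the tool goes at most 41.7 mm and 7.16 degrees, less where a joint would pass 70% of its speed; a pose out of reach is approached as far as the arm can. A call with a gripper value outside its range is refused whole. The fingers move at their own pace and stop on an object; "grip_force" is the grip in N (left out, the last holds). Time passes only in rows, so rows that do not move let the fingers close. It gives the time, the measured TCP pose, the force and the opening at its end, in the units of the state.
- bot.get_state(): the state, without advancing time (a new reading comes with each control period).
- optics.get_image(name): name is "scene" or "top"; returns a dict with "color" (384x512x3 uint8, red, green, blue), "range_z" (384x512 float32, m along the optical axis (not along the pixel's ray), 0 where there is no reading), "vertical_fov" (degrees; the focal length in pixels is half the picture's height over the tangent of half this angle, whatever the lens; pixels are square), "cx", "cy" (the principal point, pixels), "rvec" (rotation vector, rad) and "tvec" (3), from world to camera coordinates, as OpenCV has them. Camera axes: x right, y down, z forward; pixel columns grow to the right and rows downward; lengths in m; the calibration is good to about 2 mm. A picture is of the moment at which its call begins.
- bot.finish_job(): hands the job in, once; it reports no verdict.
The state is a dict: "t": time; "q": joint angles; "joint_vel": joint speeds; "joint_efforts": joint torques, N m; "position": TCP position; "orientation": TCP orientation; "contact_force": force on the tool from outside, world axes, zero at the start; "torque": the same for the moment, N m; "grip_width": finger opening in m.
Only numpy, scipy, OpenCV 4.12 (cv2) and the standard library are available. Lean on these libraries where they do the work, as an engineer would, in place of code of your own. Each camera call takes 0.05 s, during which the arm holds its last target. There are 200 camera calls.

TASK

Open the steel fixative tank for refilling: turn its red pressure cap anticlockwise (seen from above) to the first stop and leave it there, not pressed, for about a second to let the pressure off, then press it down, turn it on past the stop until it comes free and lift it off. Set the cap down gently (do not drop it), right way up, flat on the floor of the steel tray beside the white funnel. Leave the funnel, dishes, jar and pen cup where they are.

Things in the scene. Friction and masses are not known exactly. Their poses are not given: they have to be found in the camera images.
- neck (a point): Centre of the top of the filler neck's flange (68 mm across) on the fixative tank: an upright stainless tank with a blue band, 160 mm across, fixed, flange 190 mm above the deck. z up; x points to the green mark. Two ears in the cap run under the flange, which has a notch at +x and one at -x, so either end of the bar is the same. Gauge and valves stay below the cap's flat top.
- stop_mark (a point): Yellow mark on the tank's shoulder, 59 mm out and 40 mm below point neck, 0.567 rad (32.5 degrees) clockwise of green seen from above: an end of the cap's grip bar points to it (or straight away from it) when the cap is at the first stop. The bar starts 52 to 70 degrees clockwise of green, about the red mark (shut). Opening is anticlockwise: yaw grows.
- open_mark (a point): Green mark on the tank's shoulder, 59 mm from the axis along the neck's x: the bar points to it when the cap is released. The first stop is passed only with the cap pressed down at least 4 mm; an end stop is 0.06 rad past green. The cap lifts straight off from 0.09 rad before green up to the end stop.
- cap_center (a point): Loose red pressure cap, 0.15 kg: ribbed round body 82 mm across, 41 mm high, on its flat top a grip bar 74 long, 18 wide, 26 mm high with a white line. The point is the cap's centre, 33.5 mm above its lower edge; z up, x along the bar. Flat top 7.5 mm above it, bar's middle 20.5, bar's top 33.5. Shut, it lies 9.5 mm above point neck. Turning takes about 0.3 N m.
- seal (a joint): Spring plate inside the cap (out of sight), in m: 0 with the cap on the neck and not pressed, down to -0.0068 when the cap is pressed fully, +0.009 when the cap is off. It pushes the cap up with 10 N plus 0.7 N for each mm pressed; with its weight, 11 to 13 N on the cap presses it far enough. Off the tank, the cap stands on its skirt, not on the plate.
- tray_in (a point): Centre of the inner floor (3 mm above the deck) of a fixed stainless tray, 260 mm long (its x) by 190 mm (its y), walls 3 mm thick and 22 mm high; z up. The funnel stands in its +x half; the -x half is free. It may lie left or right of the tank; an open white carton of jars is on the other side.
- funnel_mid (a point): White funnel standing mouth down in the tray's +x half, 90 mm across at the foot and 88 mm high; the point is its centre, 44 mm up. To be left alone.
- dish_a: Clear round dish with white cassettes, 90 mm across, 28 mm high, origin under its centre. To be left alone.
- dish_b: Clear round dish with one white cassette, 90 mm across, 28 mm high, origin under its centre. To be left alone.
- jar: Amber specimen jar with white lid, 72 mm across, 82 mm high, origin under its centre. To be left alone.
- pen_cup: Steel cup of pens, 72 mm across, 140 mm high with the pens, origin under its centre. To be left alone.
Things that resemble listed ones, but are neither listed nor needed, are in the scene too. Leave any purple look-alike of the part that bears neck alone. What is shaped like the part that bears cap_center but blue or turquoise is not meant.

How it is judged:
On the way, in this order (a step that is already met when the one before it is completed fails the run):
1. the cap is turned to the first stop (within 0.12 rad) and stays there, not pressed, for 0.8 s to vent (angle between the x axis of cap_center and the x axis of neck, either way round between 0.447 and 0.687 rad and z of cap_center in the frame of neck between 0.0065 and 0.014 m), for 0.8 s.
2. the cap is pressed down at least 3.5 mm (z of cap_center in the frame of neck below 0.006 m and horizontal distance between cap_center and neck below 0.006 m), for 0.05 s.
3. the cap is turned past the stop to its released position, still on the neck (angle between the x axis of cap_center and the x axis of neck, either way round below 0.16 rad and z of cap_center in the frame of neck below 0.022 m and horizontal distance between cap_center and neck below 0.006 m), for 0.05 s.
4. the cap is lifted clear of the neck (z of cap_center in the frame of neck above 0.045 m), for 0.1 s.
At the end, for the whole second after the job is handed in: The cap, released and at rest, stands right way up (within 0.1 rad) flat on the floor of the tray: its centre 33.5 mm (within 6 mm) above the floor and inside the walls (x of cap_center in the frame of tray_in between -0.092 and 0.092 m and y of cap_center in the frame of tray_in between -0.057 and 0.057 m and z of cap_center in the frame of tray_in between 0.027 and 0.039 m and angle between cap_center's own z axis and vertical below 0.1 rad and linear speed of cap below 0.02 m/s and contact force between cap and the fingers below 0.05 N); the robot touches nothing.
It fails at once if the cap falls or flies free: it moves faster than 0.6 m/s while no finger holds it (linear speed of cap above 0.6 m/s and contact force between cap and the fingers below 0.05 N).
It fails at once if a bystander (funnel, dishes, jar, pen cup) is shifted by more than 20 mm or tipped over (distance of any of funnel_mid, dish_a, dish_b, jar, pen_cup from where it was at the start of the episode above 0.02 m or angle between any of funnel_mid, dish_a, dish_b, jar, pen_cup's own z axis and vertical above 0.35 rad).
It also fails if it takes over 61 s, if anything falls off the work surface, if the arm or the gripper's body presses on something with over 40 N, if the wrist force passes 120 N, or if a joint passes its speed limit or range.

## Working session

There is one attempt and no reset: what is moved stays moved. The work goes in short steps, Python scripts to look and compute and a tool call to move; the robot and the scene stay as the last step left them, time stands still between calls to the robot, and variables do not carry over. Pictures are saved under pics/ and viewed, about 8 in all and at most 12, crops included, and the job is handed in when it is done.

Besides the shell and the picture viewer there is one more tool, called after "Emit:" as name([rows], argument=value, ...), one row to a line, values as JSON. apply_moves: Moves the arm, as the interface text tells. Its arguments: {"type":"object","properties":{"plan":{"type":"array"},"grip_force":{"type":"number"}},"required":["plan"]}

```bash
mkdir -p pics
cat > h.py <<'E'
import numpy as np, cv2
from workcell import bot, optics
def grab(name):
    d=optics.get_image(name); np.savez('pics/'+name+'.npz',**{k:np.asarray(v) for k,v in d.items()}); return d
def load(name): return dict(np.load('pics/'+name+'.npz'))
def cam(d):
    f=d['color'].shape[0]/2/np.tan(np.radians(float(d['vertical_fov']))/2)
    K=np.array([[f,0,float(d['cx'])],[0,f,float(d['cy'])],[0,0,1]])
    return K,cv2.Rodrigues(np.asarray(d['rvec'],float))[0],np.asarray(d['tvec'],float).ravel()
def px(d,u,v,z=None,plane=None):
    K,R,t=cam(d); r=np.linalg.inv(K)@[u,v,1]
    if plane is not None:
        o=-R.T@t; w=R.T@r; return o+w*(plane-o[2])/w[2]
    if z is None: z=d['range_z'][int(round(v)),int(round(u))]
    return R.T@(r*z-t)
def proj(d,p):
    K,R,t=cam(d); q=K@(R@np.asarray(p,float)+t); return q[:2]/q[2]
def save(img,fn): cv2.imwrite('pics/'+fn,cv2.cvtColor(img,cv2.COLOR_RGB2BGR))
E
python3 - <<'E'
from h import *
for n in('scene','top'):
    d=grab(n); save(cv2.resize(d['color'],None,fx=1.5,fy=1.5),n+'1.png'); K,R,t=cam(d);print(n,K[0,0],-R.T@t)
print(bot.get_state())
E
```

```text
scene 493.22196717704634 [ 1.14176831 -0.56488395  1.26667446]
top 364.53264545127576 [ 0.42990459 -0.03615622  1.35336664]
{'t': 0.1, 'q': array([ 1.26250152,  0.41788478, -0.0102809 ,  1.61408764,  0.00468652,
        1.11072061, -0.05298916]), 'joint_vel': array([ 4.54422425e-05, -1.87261041e-03, -2.36875567e-04, -7.94751404e-04,
       -4.27523133e-04, -1.78993657e-04, -1.96897350e-04]), 'joint_efforts': array([ 3.99814489e-04, -8.52579546e+01,  6.39503784e-01, -4.26694858e+01,
       -4.89848724e-02,  1.64358714e-02,  1.02529182e-04]), 'position': array([ 0.16470351, -0.60267096,  0.30211737]), 'orientation': array([-1.57186996e+00, -8.17301713e-05, -2.87480527e+00]), 'contact_force': array([-0.14682754, -0.11253724,  0.65047024]), 'torque': array([-0.03740343, -0.03724524,  0.00675363]), 'grip_width': 0.09396375861824367}
```

View pics/scene1.png

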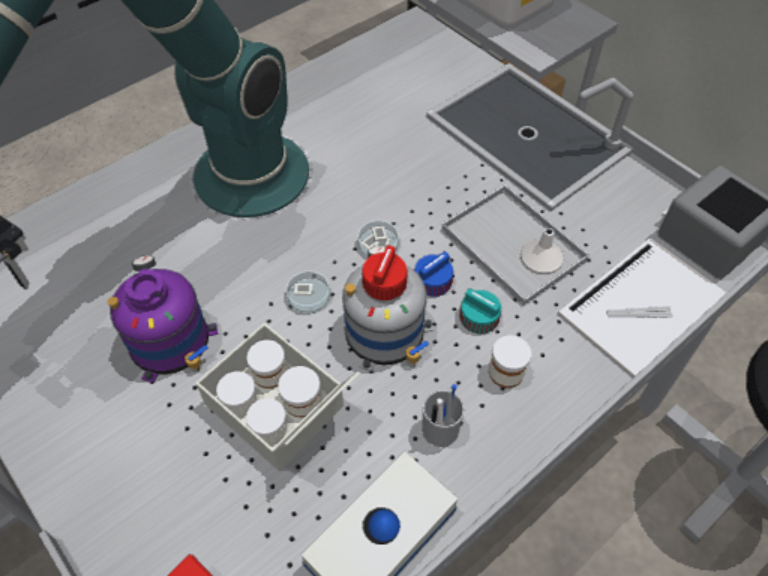

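View pics/top1.png

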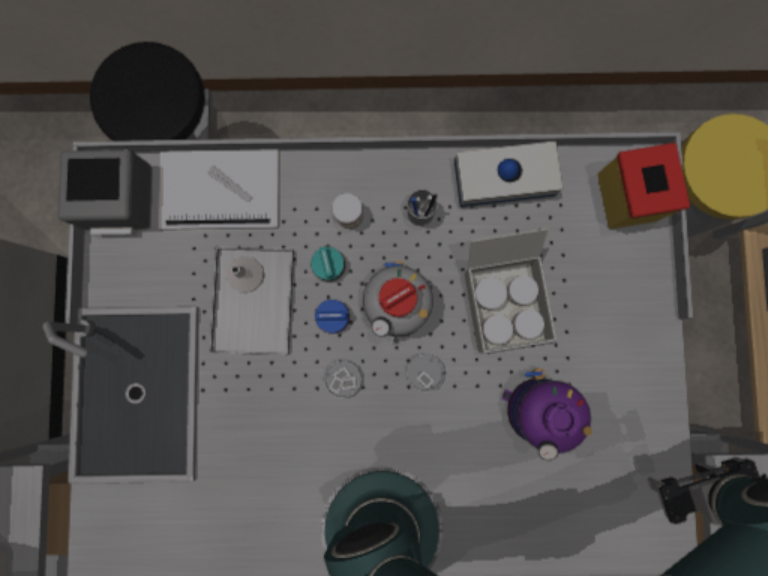

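Scene view: red cap on the grey steel tank with blue band at about (385,270). The purple tank at (155,310) is the look-alike. Blue (433,272) and turquoise (481,308) caps are not meant. The tray with the funnel is at (515,240), to the left of the tank. In the top view the cap is at (398,297), and the tray spans (213..293, 250..353). I'll confirm with an enlarged crop of each.

Run:
```python
from h import *
a=load('top'); b=load('scene')
def crop(d,x,y,w,h,s): return cv2.resize(d['color'][y:y+h,x:x+w],None,fx=s,fy=s,interpolation=cv2.INTER_CUBIC)
A=crop(a,225,160,80,80,5); B=crop(b,215,155,80,80,5)
save(np.hstack([A,B]),'crop1.png')
for n,d in(('top',a),('scene',b)):
    c=d['color'].astype(int); m=(c[...,0]>130)&(c[...,1]<75)&(c[...,2]<75)
    vs,us=np.nonzero(m)
    P=np.array([px(d,u,v) for u,v in zip(us,vs)])
    for lo,hi in((.225,.239),(.203,.212)):
        k=(P[:,2]>.15)&(P[:,2]<.26)&(abs(P[:,1])<.2); 
    P=P[k]; print(n,len(P),P.min(0),P.max(0),np.histogram(P[:,2],bins=np.arange(.15,.26,.01)))
    t=P[P[:,2]>P[:,2].max()-.008]; print('bar',len(t),t.mean(0),t.min(0),t.max(0)); r=cv2.minAreaRect((t[:,:2]*1000).astype(np.float32)); print(r)
```

```text
top 266 [ 0.49974449 -0.08151625  0.20055066] [ 0.57325276 -0.00882951  0.237229  ] (array([  0,   0,   0,   0,   0, 210,  19,   2,  35,   0,   0]), array([0.15, 0.16, 0.17, 0.18, 0.19, 0.2 , 0.21, 0.22, 0.23, 0.24, 0.25,
       0.26]))
bar 36 [ 0.53581814 -0.04564512  0.23283769] [ 0.51689757 -0.07467235  0.22946021] [ 0.55379134 -0.01548697  0.237229  ]
((536.7669677734375, -45.68406677246094), (10.787909507751465, 66.86532592773438), 30.278757095336914)
scene 471 [ 0.50038021 -0.10542218  0.15073552] [ 0.5801078  -0.00927465  0.23799226] (array([  8,   0,   0,   0,   0, 332,  29,  13,  89,   0,   0]), array([0.15, 0.16, 0.17, 0.18, 0.19, 0.2 , 0.21, 0.22, 0.23, 0.24, 0.25,
       0.26]))
bar 89 [ 0.54282897 -0.05185778  0.23305616] [ 0.52042045 -0.08062425  0.23014093] [ 0.56297852 -0.0178144   0.23799226]
((540.8970336914062, -48.73324203491211), (18.314847946166992, 71.10723876953125), 29.802703857421875)
```

View pics/crop1.png

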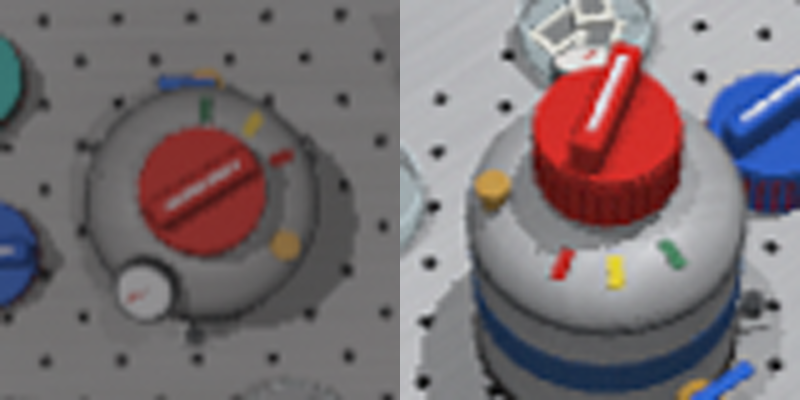

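The crop confirms it: red cap on the steel tank. In the top crop, green is at (205,110), yellow at (253,123), red at (280,157), and the bar lies near the red mark. Next I'll measure the axis, marks and tray.

Run:
```python
from h import *
a=load('top'); b=load('scene')
f=lambda o,p:(o[0]+(p[0]+.5)/5-.5,o[1]+(p[1]+.5)/5-.5)
T={'g':(205,110),'y':(253,123),'r':(280,157)}; S={'g':(670-400,254),'y':(615-400,272),'r':(563-400,264)}
M={}
for n,d,o,D in(('top',a,(225,160),T),('scene',b,(215,155),S)):
    for k in D:
        M[n,k]=px(d,*f(o,D[k]),plane=.150); print(n,k,M[n,k].round(4))
    c=d['color'].astype(int); m=(c[...,0]>110)&(c[...,0]>2*c[...,1])&(c[...,0]>2*c[...,2])
    vs,us=np.nonzero(m); P=np.array([px(d,u,v) for u,v in zip(us,vs)])
    k=(P[:,2]>.202)&(P[:,2]<.212)&(abs(P[:,1])<.2); print('top z',np.median(P[k,2]), cv2.minEnclosingCircle((P[k,:2]*1000).astype(np.float32)))
    k2=(P[:,2]>.22)&(abs(P[:,1])<.2); print(np.percentile(P[k2,2],95), P[k2].mean(0))
# tray: floor depth + rim corners in top picture
for u,v in((145,168),(193,168),(193,234),(144,233)): print('tray',px(a,u,v,plane=.022).round(4))
print('funnel',px(a,159,180).round(3), px(a,165,183,plane=.0).round(3),'floor',px(a,170,215).round(4))
cr=a['color'][155:245,130:205]; save(cv2.resize(cr,None,fx=6,fy=6,interpolation=cv2.INTER_CUBIC),'tray.png')
```

```text
top g [ 0.5946 -0.0502  0.15  ]
top y [ 0.5854 -0.082   0.15  ]
top r [ 0.5623 -0.0995  0.15  ]
top z 0.20691228910713735 ((536.1341552734375, -46.49009704589844), 39.40128707885742)
1.3533666415290013 [ 0.52390841 -0.04382834  0.35534804]
scene g [ 0.5976 -0.0508  0.15  ]
scene y [ 0.587  -0.0812  0.15  ]
scene r [ 0.5647 -0.0993  0.15  ]
top z 0.2068138399347581 ((540.8468627929688, -48.30750274658203), 40.59281921386719)
0.23658289848085468 [ 0.54363857 -0.0517632   0.23161465]
tray [0.6703 0.3936 0.022 ]
tray [0.6673 0.2159 0.022 ]
tray [0.4245 0.2154 0.022 ]
tray [0.431  0.3937 0.022 ]
funnel [0.614 0.321 0.093] [0.616 0.325 0.   ] floor [0.4957 0.3042 0.004 ]
```

View pics/tray.png

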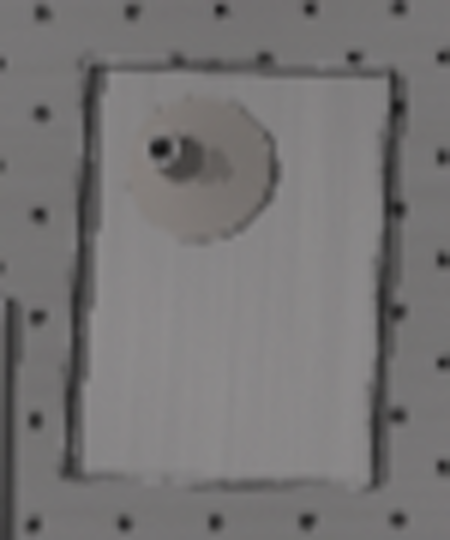

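Emit:
apply_moves([
  {"jaw":1,"offset":[0,-3,0],"turn":0},
  {"jaw":1,"offset":[0,-3,0],"turn":0},
  {"jaw":1,"offset":[0,-3,0],"turn":0},
  {"jaw":1,"offset":[0,-3,0],"turn":0},
  {"jaw":1,"offset":[-2.3,0,-2],"turn":0},
  {"jaw":1,"offset":[-2.3,0,-2],"turn":0},
  {"jaw":1,"offset":[-2.3,0,-2],"turn":0},
  {"jaw":1,"offset":[-2.3,0,-2],"turn":0},
  {"jaw":1,"offset":[-2.3,0,-2],"turn":0},
  {"jaw":1,"offset":[-2.3,0,-2],"turn":0},
  {"jaw":1,"offset":[-2.3,0,-2],"turn":0},
  {"jaw":1,"offset":[-2.3,0,-2],"turn":0},
  {"jaw":1,"offset":[-2.3,0,-2],"turn":0},
  {"jaw":1,"offset":[-2.3,0,-2],"turn":0},
  {"jaw":1,"offset":[-2.3,0,-2],"turn":0},
  {"jaw":1,"offset":[-2.3,0,-2],"turn":0},
  {"jaw":1,"offset":[-2.3,0,-2],"turn":0},
  {"jaw":1,"offset":[-2.3,0,-2],"turn":0},
  {"jaw":1,"offset":[-2.3,0,-2],"turn":0},
  {"jaw":1,"offset":[-2.3,0,-2],"turn":0},
], grip_force=60)

```text
t: 1.77
position: [0.4358, -0.1958, 0.4226]
orientation: [-1.571, -0.0, -2.875]
contact_force: [0.9, -1.4, 0.2]
grip_width: 0.0938
```

Emit:
apply_moves([
  {"jaw":1,"offset":[-2.3,0,-2],"turn":0},
  {"jaw":1,"offset":[-2.3,0,-2],"turn":0},
  {"jaw":1,"offset":[-2.3,0,-2],"turn":0},
  {"jaw":1,"offset":[-2.3,0,-2],"turn":0},
  {"jaw":1,"offset":[0,0,0],"turn":-7},
  {"jaw":1,"offset":[0,0,0],"turn":-7},
  {"jaw":1,"offset":[0,0,0],"turn":-7},
  {"jaw":1,"offset":[0,0,0],"turn":-7},
  {"jaw":1,"offset":[0,0,0],"turn":-7},
  {"jaw":1,"offset":[0,0,0],"turn":-7},
  {"jaw":1,"offset":[0,0,0],"turn":-7},
  {"jaw":1,"offset":[0,0,0],"turn":-7},
  {"jaw":1,"offset":[0,0,0],"turn":-7},
  {"jaw":1,"offset":[0,0,0],"turn":-7},
  {"jaw":1,"offset":[0,0,0],"turn":-7},
  {"jaw":1,"offset":[0,0,0],"turn":-7},
  {"jaw":1,"offset":[0,0,0],"turn":-7},
  {"jaw":1,"offset":[0,0,0],"turn":-7},
  {"jaw":1,"offset":[0,0,0],"turn":-7},
  {"jaw":1,"offset":[0,0,0],"turn":0},
])

```text
t: 3.43
position: [0.5029, -0.0958, 0.4224]
orientation: [-1.571, 0.0, -1.036]
contact_force: [-0.4, 0.3, 0.2]
grip_width: 0.0941
```

Run:
```python
from h import *
a=load('top');b=load('scene')
s=bot.get_state(); print(s['t'],s['q'],s['position'],np.degrees(s['orientation']))
for n,d in(('top',a),('scene',b)):
    # mask-free check of tray using depth: points with z>.015 near walls
    v,u=np.mgrid[0:384,0:512]; K,R,t=cam(d); r=np.stack([(u-K[0,2])/K[0,0],(v-K[1,2])/K[1,1],np.ones_like(u,float)],-1)*d['range_z'][...,None]
    P=(r-t)@R
    k=(P[...,2]>.012)&(P[...,2]<.03)&(P[...,1]>.18)&(P[...,1]<.43)&(P[...,0]>.39)&(P[...,0]<.72)&(np.hypot(P[...,0]-.61,P[...,1]-.32)>.06)
    p=P[k]; print(n,len(p),p.min(0),p.max(0),cv2.minAreaRect((p[:,:2]*1000).astype(np.float32)))
    k=(P[...,2]>.03)&(P[...,2]<.1)&(np.hypot(P[...,0]-.61,P[...,1]-.32)<.07); print('funnel',P[k].mean(0))
d=grab('scene'); save(cv2.resize(d['color'][100:300,170:350],None,fx=3,fy=3,interpolation=cv2.INTER_CUBIC),'above.png')
```

```text
3.4333 [ 0.71429957  0.16082577 -0.65805014  1.71152544  0.10153774  1.30431544
  0.57080797] [ 0.50291685 -0.09582369  0.42240177] [-9.00228817e+01  2.58852751e-02 -5.93372376e+01]
top 304 [0.41735911 0.20986574 0.01204382] [0.68237663 0.410538   0.0298331 ] ((549.7073364257812, 310.931640625), (193.0057373046875, 259.9017639160156), 87.34046173095703)
funnel [0.61295946 0.3236396  0.0504369 ]
scene 521 [0.4194077  0.20788072 0.01203919] [0.68887451 0.41385863 0.02991925] ((554.1753540039062, 310.4792785644531), (196.99099731445312, 262.96429443359375), 87.34546661376953)
funnel [0.6245131  0.32141428 0.05263236]
```

View pics/above.png

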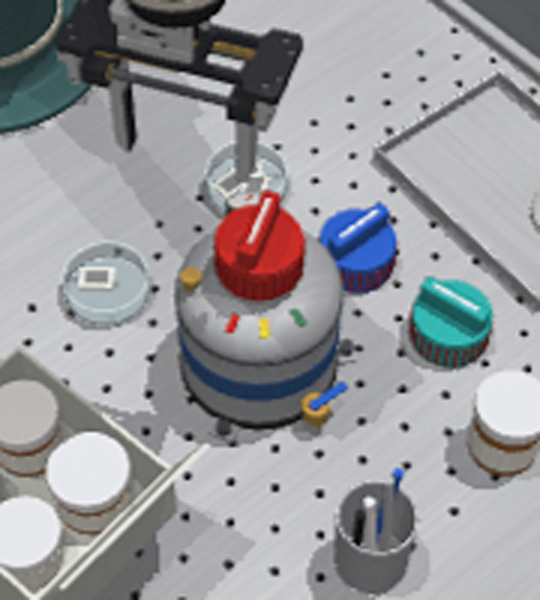

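The arm is above and about 6 cm short of the tank. The red cap is untouched, with the bar still near the red mark. I'll align and descend with the jaws across the bar.

Emit:
apply_moves([
  {"jaw":1,"offset":[-0.8,0,1.85],"turn":0.7},
  {"jaw":1,"offset":[-0.8,0,1.85],"turn":0},
  {"jaw":1,"offset":[-0.8,0,1.8],"turn":0},
  {"jaw":1,"offset":[0,0,0],"turn":0},
  {"jaw":1,"offset":[0,2,0],"turn":0},
  {"jaw":1,"offset":[0,2,0],"turn":0},
  {"jaw":1,"offset":[0,2,0],"turn":0},
  {"jaw":1,"offset":[0,2,0],"turn":0},
  {"jaw":1,"offset":[0,1,0],"turn":0},
  {"jaw":1,"offset":[0,0,0],"turn":0},
  {"jaw":1,"offset":[0,0,0],"turn":0},
])

```text
t: 4.4
position: [0.5389, -0.0476, 0.333]
orientation: [-1.571, 0.0, -1.056]
contact_force: [-0.8, 0.3, 0.0]
grip_width: 0.094
```

Run:
```python
from h import *
s=bot.get_state(); print(s['t'],s['position'],np.degrees(s['orientation']),s['contact_force'])
d=grab('scene');A=cv2.resize(d['color'][130:230,215:300],None,fx=4.5,fy=4.5,interpolation=cv2.INTER_CUBIC)
d=grab('top');B=cv2.resize(d['color'][150:250,215:300],None,fx=4.5,fy=4.5,interpolation=cv2.INTER_CUBIC)
save(np.hstack([A,B]),'near.png')
```

```text
4.4 [ 0.53889189 -0.04764136  0.33301041] [-9.00088239e+01  2.17934943e-02 -6.05165753e+01] [-0.84389173  0.33043733  0.0136222 ]
```

View pics/near.png

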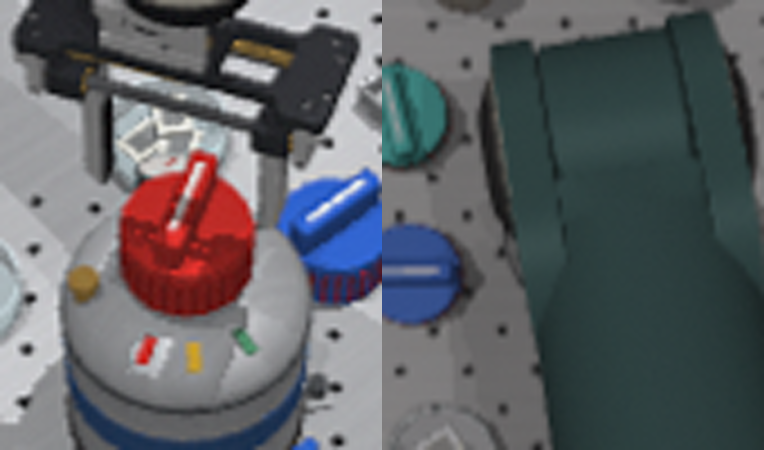

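The fingers straddle the bar squarely. I'll go down the rest of the way and close gently first, to read the side force.

Emit:
apply_moves([
  {"jaw":1,"offset":[0,1.2,0],"turn":0},
  {"jaw":1,"offset":[0,1.2,0],"turn":0},
  {"jaw":1,"offset":[0,0,0],"turn":0},
  {"jaw":-1,"offset":[0,0,0],"turn":0},
  {"jaw":-1,"offset":[0,0,0],"turn":0},
  {"jaw":-1,"offset":[0,0,0],"turn":0},
  {"jaw":-1,"offset":[0,0,0],"turn":0},
  {"jaw":-1,"offset":[0,0,0],"turn":0},
  {"jaw":-1,"offset":[0,0,0],"turn":0},
  {"jaw":-1,"offset":[0,0,0],"turn":0},
  {"jaw":-1,"offset":[0,0,0],"turn":0},
  {"jaw":-1,"offset":[0,0,0],"turn":0},
  {"jaw":-1,"offset":[0,0,0],"turn":0},
], grip_force=15)

```text
t: 5.58
position: [0.5388, -0.0476, 0.3087]
orientation: [-1.571, 0.0, -1.054]
contact_force: [-0.5, -1.3, 0.4]
grip_width: 0.0307
```

Run:
```python
from h import *
s=bot.get_state(); print(s['t'],s['position'],np.degrees(s['orientation']),s['contact_force'],s['torque'],s['grip_width'])
y=s['orientation'][2]; f=s['contact_force']; print('tool x,z force',f[0]*np.cos(y)+f[1]*np.sin(y), -f[0]*np.sin(y)+f[1]*np.cos(y))
```

```text
5.5833 [ 0.53883961 -0.04755889  0.30865365] [-8.99983850e+01  4.28776592e-03 -6.04125579e+01] [-0.46624206 -1.26676422  0.42140045] [-0.04661858 -0.08691324  0.03376021] 0.03074474763647952
tool x,z force 0.8713745655950134 -1.0309120325483159
```

Emit:
apply_moves([
  {"jaw":-1,"offset":[0,0,0],"turn":0},
  {"jaw":-1,"offset":[0,0,0],"turn":0},
  {"jaw":-1,"offset":[0,0,0],"turn":0},
  {"jaw":-1,"offset":[0,0,0],"turn":0},
  {"jaw":-1,"offset":[0,0,0],"turn":0},
])

```text
t: 6.0
position: [0.5388, -0.0476, 0.3086]
orientation: [-1.571, 0.0, -1.054]
contact_force: [-1.4, -1.5, 1.5]
grip_width: 0.0179
```

```bash
cat > st.py <<'E'
from h import *
s=bot.get_state(); print(s['t'],s['position'].round(4),np.degrees(s['orientation']).round(2),s['contact_force'].round(1),s['torque'].round(2),s['grip_width'].round(4))
y=s['orientation'][2]; f=s['contact_force']; print('tool x,z force',f[0]*np.cos(y)+f[1]*np.sin(y), -f[0]*np.sin(y)+f[1]*np.cos(y))
E
python3 st.py
```

```text
Traceback (most recent call last):
  File "st.py", line 2, in <module>
    s=bot.get_state(); print(s['t'],s['position'].round(4),np.degrees(s['orientation']).round(2),s['contact_force'].round(1),s['torque'].round(2),s['grip_width'].round(4))
                                                                                                                                                  ^^^^^^^^^^^^^^^^^^^^^
AttributeError: 'float' object has no attribute 'round'
```

Gripped at 17.9 mm with little side force. I'll go to full grip, then turn about 24.5° to the first stop.

Emit:
apply_moves([
  {"jaw":-1,"offset":[0,0,0],"turn":0},
  {"jaw":-1,"offset":[0,0,0],"turn":0},
  {"jaw":-1,"offset":[0,0,0],"turn":0},
  {"jaw":-1,"offset":[0,0,0],"turn":-3},
  {"jaw":-1,"offset":[0,0,0],"turn":-3},
  {"jaw":-1,"offset":[0,0,0],"turn":-3},
  {"jaw":-1,"offset":[0,0,0],"turn":-3},
  {"jaw":-1,"offset":[0,0,0],"turn":-3},
  {"jaw":-1,"offset":[0,0,0],"turn":-3},
  {"jaw":-1,"offset":[0,0,0],"turn":-3},
  {"jaw":-1,"offset":[0,0,0],"turn":-2},
  {"jaw":-1,"offset":[0,0,0],"turn":-1.5},
  {"jaw":-1,"offset":[0,0,0],"turn":0},
  {"jaw":-1,"offset":[0,0,0],"turn":0},
], grip_force=60)

```text
t: 7.17
position: [0.539, -0.0474, 0.3087]
orientation: [-1.57, -0.0, -0.628]
contact_force: [2.0, 1.5, -0.8]
grip_width: 0.0175
```

```bash
sed -i "s/s\['grip_width'\].round(4)/s['grip_width']/" st.py; python3 st.py
python3 - <<'E'
from h import *
d=grab('scene');save(cv2.resize(d['color'][130:230,215:300],None,fx=6,fy=6,interpolation=cv2.INTER_CUBIC),'stop.png')
E
```

```text
7.1667 [ 0.539  -0.0474  0.3087] [-89.96  -0.   -35.97] [ 2.   1.5 -0.8] [ 0.5  -0.66 -0.19] 0.017458393167695187
tool x,z force 0.7054434196666068 2.4160165714671322
```

View pics/stop.png

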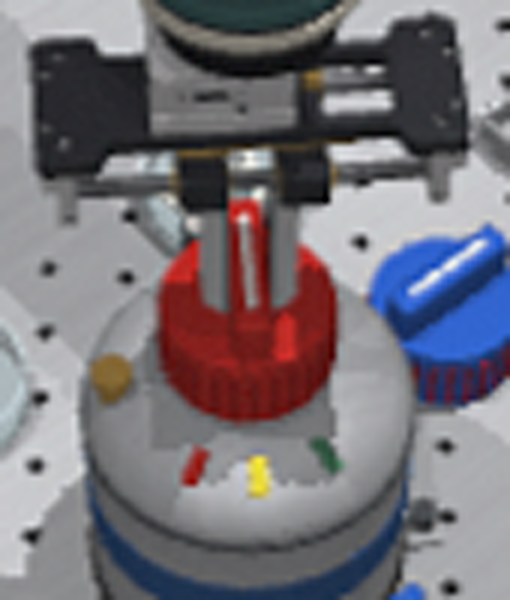

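The bar points at the yellow mark (260,475) and the cap isn't pressed. Now hold for 1.5 s, then press.

Emit:
apply_moves([
  {"jaw":-1,"offset":[0,0,0],"turn":0},
  {"jaw":-1,"offset":[0,0,0],"turn":0},
  {"jaw":-1,"offset":[0,0,0],"turn":0},
  {"jaw":-1,"offset":[0,0,0],"turn":0},
  {"jaw":-1,"offset":[0,0,0],"turn":0},
  {"jaw":-1,"offset":[0,0,0],"turn":0},
  {"jaw":-1,"offset":[0,0,0],"turn":0},
  {"jaw":-1,"offset":[0,0,0],"turn":0},
  {"jaw":-1,"offset":[0,0,0],"turn":0},
  {"jaw":-1,"offset":[0,0,0],"turn":0},
  {"jaw":-1,"offset":[0,0,0],"turn":0},
  {"jaw":-1,"offset":[0,0,0],"turn":0},
  {"jaw":-1,"offset":[0,0,0],"turn":0},
  {"jaw":-1,"offset":[0,0,0],"turn":0},
  {"jaw":-1,"offset":[0,0,0],"turn":0},
  {"jaw":-1,"offset":[0,0,0],"turn":0},
  {"jaw":-1,"offset":[0,0,0],"turn":0},
  {"jaw":-1,"offset":[0,0,0],"turn":0},
])

```text
t: 8.72
position: [0.539, -0.0474, 0.3087]
orientation: [-1.57, -0.0, -0.627]
contact_force: [4.6, 4.2, -1.9]
grip_width: 0.0177
```

Emit:
apply_moves([
  {"jaw":-1,"offset":[0,0.2,0],"turn":0},
  {"jaw":-1,"offset":[0,0.2,0],"turn":0},
  {"jaw":-1,"offset":[0,0.2,0],"turn":0},
  {"jaw":-1,"offset":[0,0,0],"turn":0},
  {"jaw":-1,"offset":[0,0,0],"turn":0},
  {"jaw":-1,"offset":[0,0,0],"turn":0},
])

```text
t: 9.22
position: [0.5391, -0.0474, 0.3034]
orientation: [-1.571, -0.001, -0.627]
contact_force: [-1.0, 2.2, 11.2]
grip_width: 0.0174
```

```bash
python3 st.py
```

```text
9.2167 [ 0.5391 -0.0474  0.3034] [-8.999e+01 -5.000e-02 -3.591e+01] [-1.   2.2 11.2] [ 0.68  0.16 -0.06] 0.017361485588196945
tool x,z force -2.1088741410156624 1.1463311928726942
```

Pressed about 5 mm at 11 N. I'll press 1 mm more and turn on to green.

Emit:
apply_moves([
  {"jaw":-1,"offset":[0,0.1,0],"turn":0},
  {"jaw":-1,"offset":[0,0,0],"turn":0},
  {"jaw":-1,"offset":[0,0,0],"turn":-3},
  {"jaw":-1,"offset":[0,0,0],"turn":-3},
  {"jaw":-1,"offset":[0,0,0],"turn":-3},
  {"jaw":-1,"offset":[0,0,0],"turn":-3},
  {"jaw":-1,"offset":[0,0,0],"turn":-3},
  {"jaw":-1,"offset":[0,0,0],"turn":-3},
  {"jaw":-1,"offset":[0,0,0],"turn":-3},
  {"jaw":-1,"offset":[0,0,0],"turn":-3},
  {"jaw":-1,"offset":[0,0,0],"turn":-3},
  {"jaw":-1,"offset":[0,0,0],"turn":-3},
  {"jaw":-1,"offset":[0,0,0],"turn":-2.5},
  {"jaw":-1,"offset":[0,0,0],"turn":0},
  {"jaw":-1,"offset":[0,0,0],"turn":0},
  {"jaw":-1,"offset":[0,0,0],"turn":0},
])

```text
t: 10.55
position: [0.5395, -0.0469, 0.3027]
orientation: [-1.57, -0.002, -0.059]
contact_force: [2.8, 4.9, 12.6]
grip_width: 0.0179
```

```bash
python3 st.py
python3 - <<'E'
from h import *
d=grab('scene');save(cv2.resize(d['color'][130:230,215:300],None,fx=6,fy=6,interpolation=cv2.INTER_CUBIC),'green.png')
E
```

```text
10.55 [ 0.5395 -0.0469  0.3027] [-89.97  -0.12  -3.38] [ 2.8  4.9 12.6] [ 1.46 -0.73 -0.02] 0.017874829694417043
tool x,z force 2.4969342166921007 5.101459399174511
```

View pics/green.png

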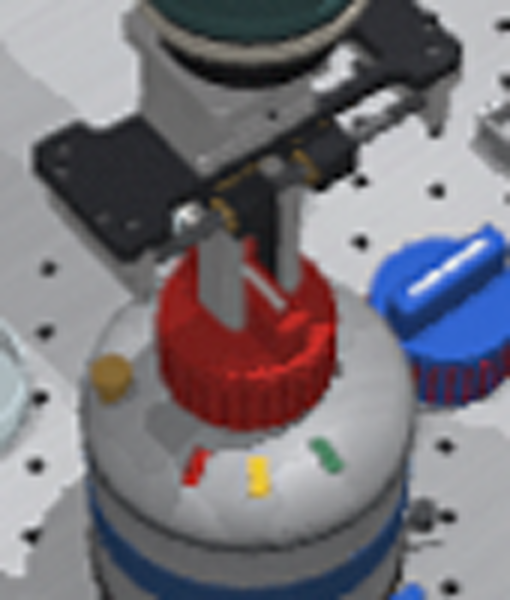

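The bar now points at green (325,455). Lift slowly.

Emit:
apply_moves([
  {"jaw":-1,"offset":[0,-0.3,0],"turn":0},
  {"jaw":-1,"offset":[0,-0.3,0],"turn":0},
  {"jaw":-1,"offset":[0,-0.3,0],"turn":0},
  {"jaw":-1,"offset":[0,-0.3,0],"turn":0},
  {"jaw":-1,"offset":[0,-0.3,0],"turn":0},
  {"jaw":-1,"offset":[0,-0.3,0],"turn":0},
])

```text
t: 11.1
position: [0.5386, -0.0475, 0.3196]
orientation: [-1.571, 0.001, -0.059]
contact_force: [2.5, 2.8, -5.7]
grip_width: 0.0174
```

```bash
python3 st.py
```

```text
11.1 [ 0.5386 -0.0475  0.3196] [-9.0e+01  4.0e-02 -3.4e+00] [ 2.5  2.8 -5.7] [ 1.15 -0.86  0.02] 0.01737262554759341
tool x,z force 2.365206225077491 2.9515769881878144
```

Emit:
apply_moves([
  {"jaw":-1,"offset":[0,-0.5,0],"turn":0},
  {"jaw":-1,"offset":[0,-0.5,0],"turn":0},
  {"jaw":-1,"offset":[0,-1,0],"turn":0},
  {"jaw":-1,"offset":[0,-1,0],"turn":0},
  {"jaw":-1,"offset":[0,-1,0],"turn":0},
  {"jaw":-1,"offset":[0,-1,0],"turn":0},
  {"jaw":-1,"offset":[0,-1,0],"turn":0},
  {"jaw":-1,"offset":[0,-1,0],"turn":0},
  {"jaw":-1,"offset":[0,-1,0],"turn":0},
  {"jaw":-1,"offset":[0,-1,0],"turn":0},
  {"jaw":-1,"offset":[0,0,0],"turn":0},
  {"jaw":-1,"offset":[0,0,0],"turn":0},
])

```text
t: 12.1
position: [0.5389, -0.0476, 0.41]
orientation: [-1.571, -0.001, -0.06]
contact_force: [0.9, -0.2, -1.7]
grip_width: 0.0174
```

```bash
python3 st.py
python3 - <<'E'
from h import *
d=grab('scene');save(cv2.resize(d['color'][60:240,190:370],None,fx=3,fy=3,interpolation=cv2.INTER_CUBIC),'lift.png')
E
```

```text
12.1 [ 0.5389 -0.0476  0.41  ] [-9.001e+01 -3.000e-02 -3.420e+00] [ 0.9 -0.2 -1.7] [ 0.1  -0.15 -0.03] 0.017360151365845105
tool x,z force 0.9400056459035032 -0.18451688507180591
```

View pics/lift.png

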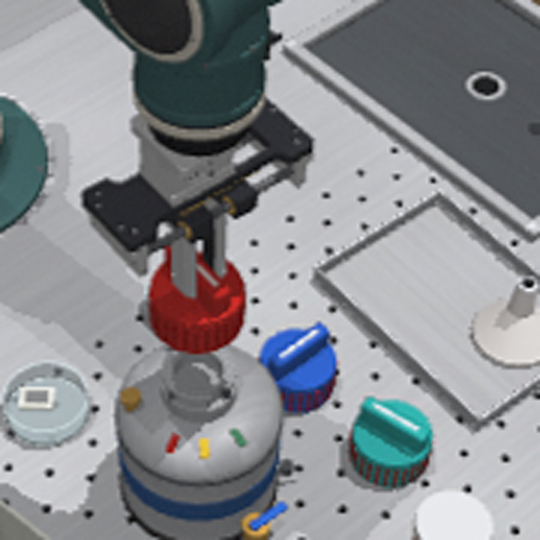

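The cap is off: the open neck is visible and the force of 1.7 N matches the cap's weight. Carry it over the free half of the tray, aiming at (0.487, 0.314).

Emit:
apply_moves([
  {"jaw":-1,"offset":[-0.5,0,1.5],"turn":0},
  {"jaw":-1,"offset":[-0.5,0,2.5],"turn":0},
  {"jaw":-1,"offset":[-0.5,0,2.6],"turn":0},
  {"jaw":-1,"offset":[-0.5,0,2.6],"turn":0},
  {"jaw":-1,"offset":[-0.5,0,2.6],"turn":0},
  {"jaw":-1,"offset":[-0.5,0,2.6],"turn":0},
  {"jaw":-1,"offset":[-0.5,0,2.6],"turn":0},
  {"jaw":-1,"offset":[-0.5,0,2.6],"turn":0},
  {"jaw":-1,"offset":[-0.5,0,2.6],"turn":0},
  {"jaw":-1,"offset":[-0.5,0,2.6],"turn":0},
  {"jaw":-1,"offset":[-0.5,0,2.6],"turn":0},
  {"jaw":-1,"offset":[-0.5,0,2.6],"turn":0},
  {"jaw":-1,"offset":[-0.5,0,2.6],"turn":0},
  {"jaw":-1,"offset":[-0.5,0,2.2],"turn":0},
  {"jaw":-1,"offset":[-0.4,0,1.2],"turn":0},
  {"jaw":-1,"offset":[0,0,0],"turn":0},
  {"jaw":-1,"offset":[0,0,0],"turn":0},
])

```text
t: 13.57
position: [0.4857, 0.3168, 0.4091]
orientation: [-1.571, 0.001, -0.058]
contact_force: [0.9, 0.7, -2.4]
grip_width: 0.0173
```

Emit:
apply_moves([
  {"jaw":-1,"offset":[0,2,0],"turn":0},
  {"jaw":-1,"offset":[0,2,0],"turn":0},
  {"jaw":-1,"offset":[0,2,0],"turn":0},
  {"jaw":-1,"offset":[0,2,0],"turn":0},
  {"jaw":-1,"offset":[0,2,0],"turn":0},
  {"jaw":-1,"offset":[0,2,0],"turn":0},
  {"jaw":-1,"offset":[0,2,0],"turn":0},
  {"jaw":-1,"offset":[0,2,0],"turn":0},
  {"jaw":-1,"offset":[0,2,0],"turn":0},
  {"jaw":-1,"offset":[0,2,0],"turn":0},
  {"jaw":-1,"offset":[0,2,0],"turn":0},
  {"jaw":-1,"offset":[0,1.5,0],"turn":0},
  {"jaw":-1,"offset":[0,0,0],"turn":0},
  {"jaw":-1,"offset":[0,0,0],"turn":0},
])

```text
t: 14.73
position: [0.4864, 0.3158, 0.1746]
orientation: [-1.571, 0.001, -0.06]
contact_force: [0.1, -0.3, -0.8]
grip_width: 0.0174
```

```bash
python3 st.py
python3 - <<'E'
from h import *
d=grab('scene');save(cv2.resize(d['color'][90:240,250:430],None,fx=4,fy=4,interpolation=cv2.INTER_CUBIC),'place.png')
E
```

```text
14.7333 [0.4864 0.3158 0.1746] [-9.002e+01  6.000e-02 -3.440e+00] [ 0.1 -0.3 -0.8] [ 0.05 -0.15  0.02] 0.017430180742638454
tool x,z force 0.11919732780841358 -0.2484864091522075
```

View pics/place.png

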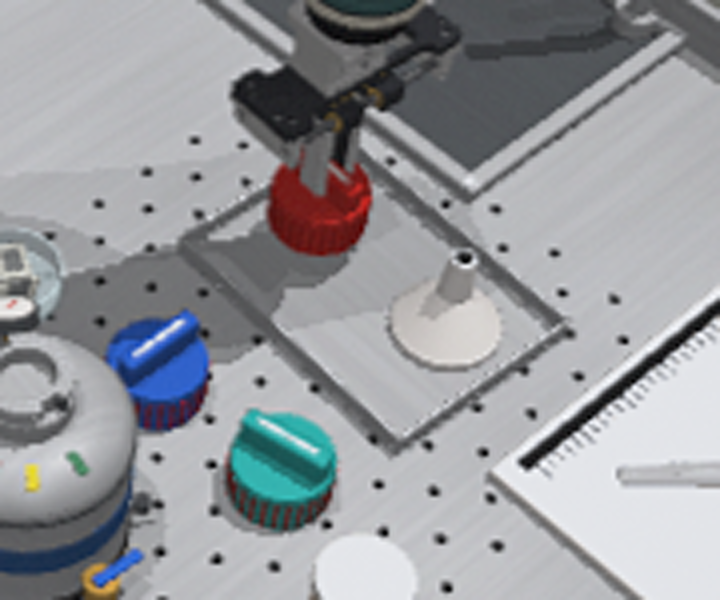

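The cap is upright over the free half of the tray, clear of the walls and funnel. Expected touch is at TCP z ≈ 0.146, so I'll lower in small steps.

Emit:
apply_moves([
  {"jaw":-1,"offset":[0,0.8,0],"turn":0},
  {"jaw":-1,"offset":[0,0.8,0],"turn":0},
  {"jaw":-1,"offset":[0,0.4,0],"turn":0},
  {"jaw":-1,"offset":[0,0.3,0],"turn":0},
  {"jaw":-1,"offset":[0,0.2,0],"turn":0},
  {"jaw":-1,"offset":[0,0.1,0],"turn":0},
  {"jaw":-1,"offset":[0,0,0],"turn":0},
  {"jaw":-1,"offset":[0,0,0],"turn":0},
  {"jaw":-1,"offset":[0,0,0],"turn":0},
])

```text
t: 15.53
position: [0.4865, 0.3163, 0.1489]
orientation: [-1.571, -0.0, -0.06]
contact_force: [0.1, -0.3, -1.4]
grip_width: 0.0176
```

Emit:
apply_moves([
  {"jaw":-1,"offset":[0,0.1,0],"turn":0},
  {"jaw":-1,"offset":[0,0.1,0],"turn":0},
  {"jaw":-1,"offset":[0,0,0],"turn":0},
  {"jaw":-1,"offset":[0,0,0],"turn":0},
  {"jaw":-1,"offset":[0,0,0],"turn":0},
])

```text
t: 15.95
position: [0.4864, 0.3162, 0.1467]
orientation: [-1.571, 0.0, -0.06]
contact_force: [0.2, 0.2, -1.9]
grip_width: 0.0175
```

Emit:
apply_moves([
  {"jaw":-1,"offset":[0,0.1,0],"turn":0},
  {"jaw":-1,"offset":[0,0,0],"turn":0},
  {"jaw":-1,"offset":[0,0,0],"turn":0},
  {"jaw":-1,"offset":[0,0,0],"turn":0},
])

```text
t: 16.28
position: [0.4863, 0.3162, 0.1456]
orientation: [-1.571, 0.0, -0.06]
contact_force: [-1.2, 0.6, -2.6]
grip_width: 0.0174
```

Emit:
apply_moves([
  {"jaw":-1,"offset":[0,0.1,0],"turn":0},
  {"jaw":-1,"offset":[0,0,0],"turn":0},
  {"jaw":-1,"offset":[0,0,0],"turn":0},
  {"jaw":-1,"offset":[0,0,0],"turn":0},
])

```text
t: 16.62
position: [0.4864, 0.3163, 0.1454]
orientation: [-1.571, -0.001, -0.06]
contact_force: [-4.4, -5.3, 13.3]
grip_width: 0.0174
```

Emit:
apply_moves([
  {"jaw":-1,"offset":[0,0.1,0],"turn":0},
  {"jaw":-1,"offset":[0,0,0],"turn":0},
  {"jaw":-1,"offset":[0,0,0],"turn":0},
  {"jaw":-1,"offset":[0,0,0],"turn":0},
])

```text
t: 16.95
position: [0.4864, 0.3164, 0.1454]
orientation: [-1.572, -0.001, -0.06]
contact_force: [-9.7, -9.9, 32.7]
grip_width: 0.0175
```

The cap is firmly on the floor. I'll ease the push off, open, and retreat.

Emit:
apply_moves([
  {"jaw":-1,"offset":[0,-0.15,0],"turn":0},
  {"jaw":-1,"offset":[0,0,0],"turn":0},
  {"jaw":0,"offset":[0,0,0],"turn":0},
  {"jaw":0,"offset":[0,0,0],"turn":0},
  {"jaw":0,"offset":[0,0,0],"turn":0},
  {"jaw":0,"offset":[0,0,0],"turn":0},
  {"jaw":0,"offset":[0,0,0],"turn":0},
  {"jaw":0,"offset":[0,0,0],"turn":0},
  {"jaw":0,"offset":[0,-1,0],"turn":0},
  {"jaw":0,"offset":[0,-2,0],"turn":0},
  {"jaw":0,"offset":[0,-3,0],"turn":0},
  {"jaw":0,"offset":[0,-3,0],"turn":0},
  {"jaw":0,"offset":[0,-3,0],"turn":0},
  {"jaw":0,"offset":[0,-3,0],"turn":0},
  {"jaw":0,"offset":[0,0,0],"turn":0},
  {"jaw":0,"offset":[0,0,0],"turn":0},
])

```text
t: 18.28
position: [0.4867, 0.3165, 0.2971]
orientation: [-1.57, -0.003, -0.06]
contact_force: [-0.5, 0.7, -0.5]
grip_width: 0.047
```

```bash
python3 st.py
python3 - <<'E'
from h import *
d=grab('scene');save(cv2.resize(d['color'][90:240,250:430],None,fx=4,fy=4,interpolation=cv2.INTER_CUBIC),'end.png')
c=d['color'].astype(int); m=(c[...,0]>110)&(c[...,0]>2*c[...,1])&(c[...,0]>2*c[...,2])
vs,us=np.nonzero(m); P=np.array([px(d,u,v) for u,v in zip(us,vs)])
k=(P[:,1]>.2)&(P[:,2]<.09)&(P[:,0]<.6); P=P[k]; t=P[(P[:,2]>.04)&(P[:,2]<.05)]
print('flat top z',np.median(t[:,2]),'centre',P[:,:2].min(0),P[:,:2].max(0),cv2.minEnclosingCircle((t[:,:2]*1000).astype(np.float32)),'bar top',np.percentile(P[:,2],98))
A=np.c_[t[:,:2],np.ones(len(t))];print('slope',np.linalg.lstsq(A,t[:,2],rcond=None)[0])
E
```

```text
18.2833 [0.4867 0.3165 0.2971] [-89.93  -0.16  -3.42] [-0.5  0.7 -0.5] [-0.01 -0.22  0.01] 0.04695697946969678
tool x,z force -0.519926263483426 0.628588672575458
flat top z 0.043073523478478634 centre [0.45306527 0.27428398] [0.52782871 0.35301765] ((488.60833740234375, 314.53607177734375), 39.581966400146484) bar top 0.07188150639554326
slope [-0.00703659 -0.00207486  0.04760939]
```

View pics/end.png

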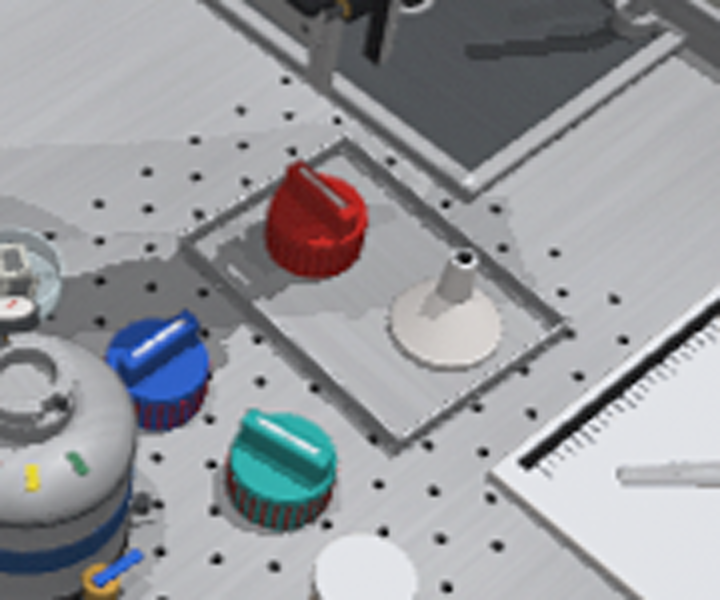

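The cap stands flat and upright in the free half of the tray, and the gripper is clear. Handing in.

```bash
python3 -c "
from workcell import bot
print(bot.finish_job())"
```

```text
the job is handed in; nothing more can be done
None
```

The red pressure cap is off the steel tank and standing upright in the free half of the tray beside the funnel. I handed the job in at about 18 s of the 61 s allowed; no verdict was reported.

- **Venting:** I turned the cap to the yellow mark and held it there, unpressed, for about 1.5 s.
- **Release:** I pressed it about 6 mm at 11–13 N, turned it on to the green mark and lifted it off. The lifted load read 1.7 N, which fits the cap's weight.
- **Set-down:** The final picture puts the cap centre near (0.488, 0.315), about 65 mm from the tray's middle on the free side. Its flat top reads 43–44 mm above the deck, as expected, and its tilt is under 0.01 rad. The gripper is clear of everything.
- **Bystanders:** The funnel looks unmoved in the final crop. I did not measure the bystanders' positions again at the end, and not all of them were in that crop.

**Disagreements:**
- The two cameras differed by about 4 mm on positions, so I averaged them.
- I pressed the cap down to about 33 N for a moment while confirming it had touched the tray floor, then eased off before opening the gripper.

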